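# Turn the knife round in the rack

## Robot

A 7-joint arm with a two-finger parallel gripper is mounted at the origin on the work surface. World frame = base frame: x ahead of the robot, y to its left, z up, the work surface at z = 0. Lengths are in m, angles in rad, forces in N, time in s.
With the tool pointing down it reaches from about 0.4 to 0.85 m from the base axis. Payload 6.9 kg.
Tool frame: the origin (TCP) lies midway between the tips of the shut fingers; the grasp point (between the pads) lies 19 mm behind it; x points along the fingers, y is the direction in which the jaws open and shut, and the axes are right-handed (so a half turn about x gives the same grasp; the last joint's range is limited). The gripper opens to 85 mm and grips with 20 to 120 N. Pads are 22 mm wide; open, the fingers measure 114 mm over their backs; the gripper's body (76 mm by 85 mm) begins 54 mm behind the grasp point. The pads swing forward as they close: fully open they stand 13 mm farther back than shut.
Start: joints at [1.409, 0.507, -0.238, 1.5, 0.126, 1.149, -0.155], TCP at [0.165, -0.603, 0.231] pointing down, gripper open.
Joint ranges: [-3.08, 3.08], [-0.24, 2.05], [-1.43, 1.35], [0, 2.5], [-1.52, 4.66], [0.17, 1.96], [-2.89, 2.89]. Speed limits (rad/s): [2.39, 2.39, 3.14, 3.14, 3.14, 3.14, 3.14].

## Interface

Orientations are given as a unit quaternion [w, x, y, z].
In Python, from cell import manip, camera, calibration gives the robot as it stands.
- The arm moves only by the tool apply_moves, never from a script. Its arguments are lists of equal length, an entry for each row: "delta_pos": the shift along the tool's x, y, z in cm, a list of three; "angular": the turn, a rotation vector about the tool's x, y, z in rad, a list of three; "jaw": the finger opening in cm, from 0 to 8.54. In form: {"delta_pos": [[dx, dy, dz], ...], "angular": [[ax, ay, az], ...], "jaw": [jaw, ...]}. A call has 1 to 12 rows; each row shifts and turns the commanded pose from where the row before left it, along the tool's axes as they then stand; what a row does not reach is not made up. A row lasts 1/8 s, in which the tool goes at most 62.5 mm and 10.7 degrees, less where a joint would pass 70% of its speed; a pose out of reach is approached as far as the arm can. A call is refused whole if a number of a shift passes 6.25 or a number of a turn 0.188, either way. A call with a gripper value outside its range is refused whole. The fingers move at their own pace and stop on an object; "newtons" is the grip in N (left out, the last holds). Time passes only in rows, so rows that do not move let the fingers close. It gives the time, the measured TCP pose, the force and the opening at its end, in the units of the state.
- manip.observe(): the state, without advancing time (a new reading comes with each control period).
- camera(name): name is "scene" or "top" or "wrist"; returns the picture (384x512x3 uint8, red, green, blue); there is no depth.
- calibration(name): a dict with "intrinsics" (3x3 intrinsics, pixels), "distortion" ([k1, k2, p1, p2, k3] as OpenCV has them; the pictures are not rectified), "cam_to_world" (4x4, takes a point from camera to world coordinates). Camera axes: x right, y up, looking along -z (the intrinsics and any distortion apply to the point x, -y, -z); pixel columns grow to the right and rows downward; lengths in m; the calibration is good to about 2 mm. A picture is of the moment at which its call begins: read the wrist's pose just before it. calibration takes no time and is no camera call; for the wrist camera it gives the pose at the moment of the call.
- manip.job_done(): hands the job in, once; it reports no verdict.
The state is a dict: "t": time; "q": joint angles; "joint_vel": joint speeds; "joint_torque": joint torques, N m; "tool_pos": TCP position; "eef_rot": TCP orientation; "wrist_force": force on the tool from outside, world axes, zero at the start; "moment": the same for the moment, N m; "gripper_width": finger opening in m.
Only numpy, scipy, OpenCV 4.12 (cv2) and the standard library are available. Lean on these libraries where they do the work, as an engineer would, in place of code of your own. Each camera call takes 0.05 s, during which the arm holds its last target.

## Task

One of the two vegetable knives was put into the knife rack the wrong way round, with its blade sticking out at the front. Pull it out, lay it down on the chopping board and let go, then pick it up again by its handle and slide it blade first back into the bay it came from, so that the whole blade is under the roof and the handle sticks out, and let go. Do not drop the knife, and leave the other knife and everything else on the counter where it is.

Things in the scene. Friction and masses are not known exactly. Their poses are not given: they have to be found in the camera images.
- knife_mid (a point): The wrongly stored knife, 290 mm long, 0.1 to 0.2 kg, lying flat. Point where steel blade meets dark wooden handle, half-way up, 12 mm above what it lies on. +x points to the tip, z up. Blade: x 0 to 145 mm, rectangular, 48 mm wide, 4 mm thick, level with this point (10 mm clear of the surface). At the start its last 110 to 120 mm stick out of the bay; the rest is under the roof.
- knife_tip (a point): The end of the same knife's blade, on its long axis, at x = +145 mm in the axes of knife_mid; same axes.
- knife_grip (a point): Middle of the same knife's handle, half-way up, at x = -80 mm in the axes of knife_mid; same axes. The handle runs from x = 0 to -145 mm (axes of knife_mid), 28 mm wide, 24 mm thick. The knife balances about 30 mm behind knife_mid, so it lies flat on its handle alone.
- knife2_mid (a point): The other knife, alike in size and look, lying the right way round in the other bay (blade inside, handle sticking out about 115 mm); same point and axes as knife_mid. To be left alone.
- rack: Knife rack, fixed: two bays side by side, open in front, clear flat roof. Origin: middle of the mouth, at counter height; +x points into the bays, z up. Bays at y = -60 and +60 mm, each 112 mm wide, 40 mm high inside, 200 mm deep; roof top 48 mm above the counter. A 4 mm floor plate runs under the bays and 150 mm out in front of the mouth; the knives lie on it.
- board_top (a point): Centre of the top face of the wooden chopping board, which is fixed: 340 mm (its x) by 240 mm (its y), 18 mm thick, top 18 mm above the counter. Axes: x long, z up.
- carrot: A carrot, 155 mm long along its x and 33 mm thick, lying on the board along its x near the board's -y edge (85 mm from the board's centre line). Origin at its underside. To be left alone.
- carrot2: Another carrot, on the counter at the back. Origin at its underside. To be left alone.
- bowls: Stack of steel bowls, 110 mm across, 85 mm tall, at the back of the counter; origin at its underside. To be left alone.
- oil: Amber oil bottle, 64 mm across, 210 mm tall, at the back of the counter; origin at its underside. To be left alone.
- cup: Steel cup, 70 mm across, 80 mm tall, at the back of the counter; origin at its underside. To be left alone.

How it is judged:
By the outcome, as a careful person would: the job done as asked, in the order asked, and still so for the second after the job is handed in, with the robot touching nothing.
It also fails if it takes over 64 s, if anything falls off the work surface, if the arm or the gripper's body presses on something with over 40 N, if the wrist force passes 120 N, or if a joint passes its speed limit or range.

## Working session

There is one attempt and no reset: what is moved stays moved. The work goes in short steps, Python scripts to look and compute and a tool call to move; the robot and the scene stay as the last step left them, time stands still between calls to the robot, and variables do not carry over. Pictures are saved under pics/ and viewed, and the job is handed in when it is done.

Besides the shell and the picture viewer there is one more tool, called as a command line: name --argument value ..., lists and objects as JSON in quotes. apply_moves: Moves the arm, as the interface text tells. Its arguments: {"type":"object","properties":{"delta_pos":{"type":"array","items":{"type":"array","items":{"type":"number"}}},"angular":{"type":"array","items":{"type":"array","items":{"type":"number"}}},"jaw":{"type":"array","items":{"type":"number"}},"newtons":{"type":"number"}},"required":["delta_pos","angular","jaw"]}

```bash
ls; mkdir -p pics
python3 - <<'E'
from cell import manip, camera, calibration
import cv2, numpy as np
print(manip.observe())
for n in ["scene","top","wrist"]:
    c=calibration(n); print(n,np.round(c["intrinsics"],1).tolist(),c["distortion"],np.round(c["cam_to_world"],3).tolist())
    im=camera(n); cv2.imwrite(f"pics/{n}0.png",cv2.cvtColor(im,cv2.COLOR_RGB2BGR))
E
```

```text
pics
{'t': 0.0, 'q': array([ 1.40848225,  0.50829032, -0.23753895,  1.50115425,  0.12569204,
        1.14890578, -0.15481944]), 'joint_vel': array([ 0.00107487, -0.00104885, -0.0020493 ,  0.00088883,  0.00054175,
       -0.00125646,  0.00174324]), 'joint_torque': array([-1.11111628e-04, -6.20601654e+01, -2.18702361e+00, -2.49658638e+01,
        1.26720956e-02,  1.21138984e-02, -2.72542871e-05]), 'tool_pos': array([ 0.16518744, -0.6022401 ,  0.23045229]), 'eef_rot': array([-0.09378887, -0.70068272, -0.09502538,  0.70086914]), 'wrist_force': array([-0.03014518,  0.56286977, -0.55959559]), 'moment': array([-0.06294609, -0.03507486, -0.02483278]), 'gripper_width': 0.0852633440359275}
scene [[370.7, 0.0, 250.5], [0.0, 370.7, 190.6], [0.0, 0.0, 1.0]] [-0.06219746  0.          0.          0.          0.        ] [[-0.17, -0.75, 0.639, 1.286], [0.985, -0.137, 0.101, 0.13], [0.012, 0.647, 0.763, 0.857], [0.0, 0.0, 0.0, 1.0]]
top [[498.2, 0.0, 252.5], [0.0, 498.2, 192.6], [0.0, 0.0, 1.0]] [0.00445146 0.         0.         0.         0.        ] [[0.015, 0.996, -0.084, 0.486], [-1.0, 0.016, 0.01, 0.022], [0.011, 0.083, 0.996, 1.631], [0.0, 0.0, 0.0, 1.0]]
wrist [[267.9, 0.0, 258.5], [0.0, 267.9, 190.1], [0.0, 0.0, 1.0]] [-0.02239978  0.          0.          0.          0.        ] [[0.265, 0.932, 0.249, 0.228], [-0.964, 0.256, 0.068, -0.586], [-0.001, -0.258, 0.966, 0.373], [0.0, 0.0, 0.0, 1.0]]
```

View pics/top0.png

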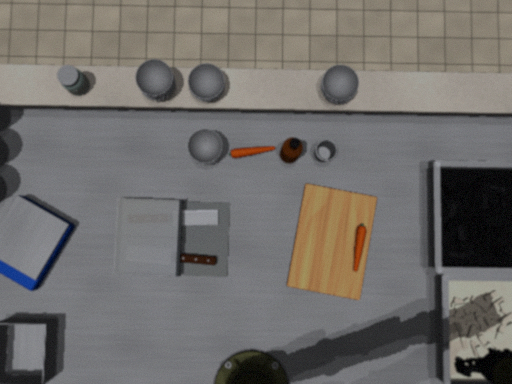

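View pics/scene0.png

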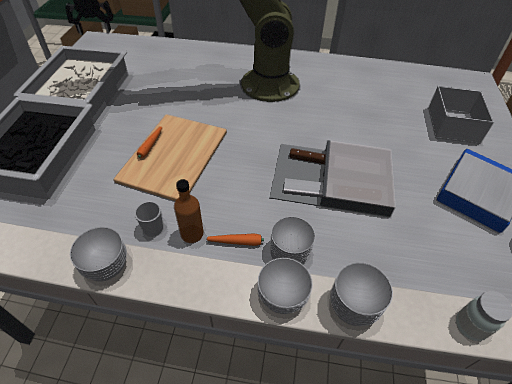

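View pics/wrist0.png

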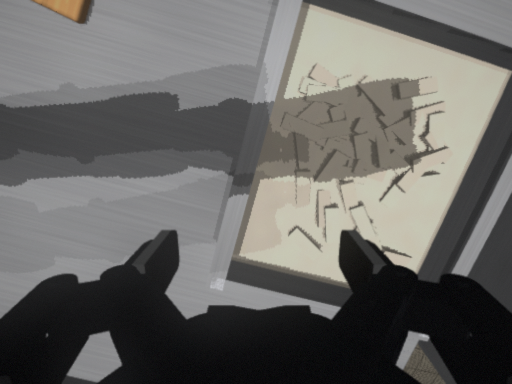

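```bash
cat > h.py <<'E'
import numpy as np, cv2
from cell import manip, camera, calibration
from scipy.spatial.transform import Rotation as R
def ray(c,px):
    K=np.array(c["intrinsics"]);d=np.array(c["distortion"],float)
    p=cv2.undistortPoints(np.array(px,float).reshape(-1,1,2),K,d).reshape(-1,2)
    v=np.c_[p[:,0],-p[:,1],-np.ones(len(p))]
    T=np.array(c["cam_to_world"]); return T[:3,3],v@T[:3,:3].T
def plane(c,px,z):
    o,v=ray(c,px); return o+v*((z-o[2])/v[:,2])[:,None]
def proj(c,P):
    T=np.array(c["cam_to_world"]);P=np.atleast_2d(P)
    q=(P-T[:3,3])@T[:3,:3]; q=q*[1,-1,-1]
    return cv2.projectPoints(q,np.zeros(3),np.zeros(3),np.array(c["intrinsics"]),np.array(c["distortion"],float))[0].reshape(-1,2)
def save(im,n,crop=None,s=1):
    if crop: x0,y0,x1,y1=crop; im=im[y0:y1,x0:x1]
    im=cv2.resize(im,None,fx=s,fy=s,interpolation=cv2.INTER_CUBIC)
    cv2.imwrite(f"pics/{n}.png",cv2.cvtColor(im,cv2.COLOR_RGB2BGR))
def st():
    s=manip.observe(); r=R.from_quat(np.roll(s["eef_rot"],-1)).as_matrix()
    print("t",round(s["t"],2),"q",np.round(s["q"],2),"p",np.round(s["tool_pos"],4),"F",np.round(s["wrist_force"],1),"w",round(s["gripper_width"],4));print(np.round(r,3));return s,r
E
python3 - <<'E'
from h import *
im=cv2.cvtColor(cv2.imread("pics/top0.png"),cv2.COLOR_BGR2RGB)
save(im,"topc",(105,180,245,290),5)
s,r=st()
hsv=cv2.cvtColor(im,cv2.COLOR_RGB2HSV)
c=calibration("top")
def comp(m,name,z,amin=30):
    cs,_=cv2.findContours(m.astype(np.uint8),cv2.RETR_EXTERNAL,cv2.CHAIN_APPROX_NONE)
    for k in cs:
        if cv2.contourArea(k)<amin: continue
        b=cv2.boxPoints(cv2.minAreaRect(k)); P=plane(c,b,z)
        print(name,cv2.contourArea(k),np.round(b).tolist(),np.round(P[:,:2],3).tolist(),"ctr",np.round(P.mean(0),3),"sz",np.round([np.linalg.norm(P[0]-P[1]),np.linalg.norm(P[1]-P[2])],3))
h,sa,v=hsv[...,0].astype(int),hsv[...,1].astype(int),hsv[...,2].astype(int)
yy,xx=np.mgrid[:384,:512]
reg=(xx>280)&(xx<385)&(yy>175)&(yy<305)
comp((sa>70)&reg&(v>90),"board",.018)
comp((h<10)&(sa>180)&reg&(v>90),"carrot",.034)
reg=(xx>150)&(xx<245)&(yy>200)&(yy<270)
comp((sa>80)&reg,"handle2",.028)
comp((v>185)&(sa<40)&reg,"blade",.018)
E
```

```text
t 0.15 q [ 1.41  0.51 -0.24  1.5   0.13  1.15 -0.15] p [ 0.1652 -0.6024  0.2306] F [ 0.5 -0.  -0.4] w 0.0853
[[-0.     0.265 -0.964]
 [ 0.001 -0.964 -0.265]
 [-1.    -0.001  0.   ]]
board 7615.5 [[286.0, 287.0], [305.0, 183.0], [378.0, 196.0], [359.0, 300.0]] [[0.321, -0.105], [0.657, -0.164], [0.616, -0.403], [0.282, -0.34]] ctr [ 0.469 -0.253  0.018] sz [0.34  0.243]
handle2 216.5 [[180.0, 261.0], [180.0, 253.0], [216.0, 256.0], [215.0, 264.0]] [[0.399, 0.235], [0.423, 0.233], [0.414, 0.121], [0.389, 0.123]] ctr [0.406 0.178 0.028] sz [0.025 0.113]
```

View pics/topc.png

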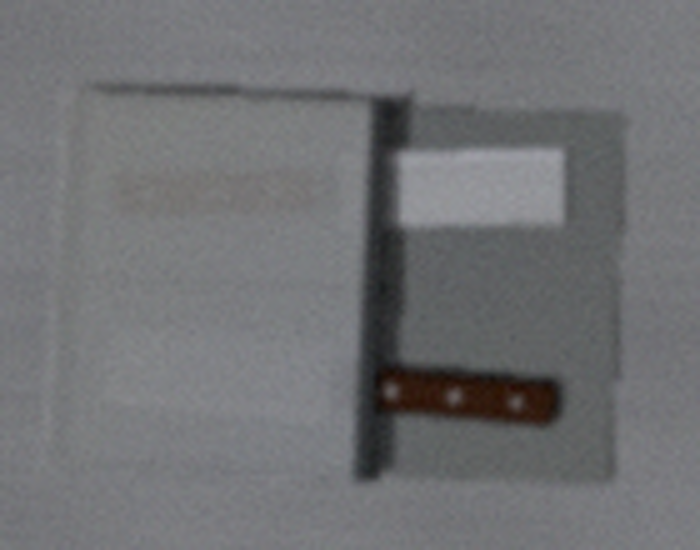

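Run:
```python
from h import *
c=calibration("top")
f=lambda u,z: np.round(plane(c,(np.array(u)+.5)/5-.5+[105,180],z)[:,:2],4).tolist()
print("blade",f([(398,150),(564,148),(565,223),(399,228)],.018))
print("handle in",f([(120,190),(335,188)],.028))
print("plate end",f([(625,110),(612,480)],.004))
print("lip left edge z48, right edge z48",f([(376,97),(358,478)],.048),f([(410,95),(380,478)],.048))
print("lip right edge z4",f([(408,97),(380,478)],.004))
print("roof back",f([(80,87),(55,465)],.048))
c=calibration("scene")
im=camera("scene");save(im,"sc1",(265,130,405,225),5)
```

```text
blade [[0.5626, 0.2259], [0.5655, 0.1187], [0.5171, 0.117], [0.5123, 0.2239]]
handle in [[0.5338, 0.4018], [0.5371, 0.2644]]
plate end [[0.5917, 0.0802], [0.3522, 0.0841]]
lip left edge z48, right edge z48 [[0.5947, 0.237], [0.3549, 0.2418]] [[0.5963, 0.2154], [0.3551, 0.228]]
lip right edge z4 [[0.598, 0.2221], [0.3514, 0.2337]]
roof back [[0.5981, 0.4247], [0.3604, 0.4316]]
```

View pics/sc1.png

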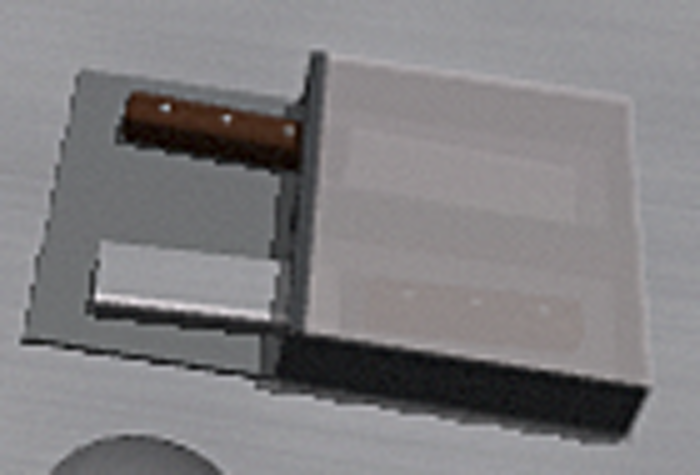

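```bash
cat > plan.py <<'E'
from h import *
def plan(wps,vmax=.05,wmax=.17,jaw=8.5,start=None):
    """wps: list of (pos, psi_deg[, jaw]) ; tool down, tool y at angle psi. psi continuous."""
    s=manip.observe(); r=R.from_quat(np.roll(s["eef_rot"],-1)).as_matrix(); p=np.array(s["tool_pos"])
    if start is not None: p,r=start
    D=[];A=[];J=[]
    ps0=np.degrees(np.arctan2(r[1,1],r[0,1]))
    def tgt(psi):
        a=np.radians(psi); y=np.array([np.cos(a),np.sin(a),0]);x=np.array([0,0,-1.]);return np.c_[x,y,np.cross(x,y)]
    for w in wps:
        pos,psi=np.array(w[0]),w[1]; j=w[2] if len(w)>2 else jaw
        dpsi=psi-ps0
        n=max(1,int(np.ceil(max(np.linalg.norm(pos-p)/vmax,abs(np.radians(dpsi))/wmax))))
        p0=p.copy()
        for k in range(1,n+1):
            pt=p0+(pos-p0)*k/n; rt=tgt(ps0+dpsi*k/n)
            d=np.round(r.T@(pt-p)*100,1); a=np.round(R.from_matrix(r.T@rt).as_rotvec(),2)
            p=p+r@d/100; r=r@R.from_rotvec(a).as_matrix()
            D.append(d.tolist());A.append(a.tolist());J.append(j)
        ps0=psi
    print(len(D),"rows; start yaw");
    for i in range(0,len(D),12):
        print((np.array(D[i:i+12])+0.).tolist());print((np.array(A[i:i+12])+0.).tolist())
    print("end",np.round(p,4),np.round(r,3).tolist())
E
python3 - <<'E'
from plan import *
plan([([.45,-.3,.25],-40),([.5385,.202,.14],1.6)],vmax=.055)
E
```

```text
18 rows; start yaw
[[-0.2, -2.7, -4.4], [-0.3, -2.3, -4.7], [-0.2, -2.1, -4.8], [-0.3, -1.6, -4.9], [-0.2, -1.3, -5.0], [-0.2, -0.8, -5.1], [-0.3, -0.5, -5.2], [-0.2, -0.1, -5.2], [1.1, -2.6, -4.4], [1.1, -2.2, -4.6], [1.1, -1.9, -4.7], [1.1, -1.5, -4.9]]
[[-0.08, 0.0, 0.0], [-0.07, 0.0, 0.0], [-0.08, 0.0, 0.0], [-0.07, 0.0, 0.0], [-0.08, 0.0, 0.0], [-0.07, 0.0, 0.0], [-0.08, 0.0, 0.0], [-0.07, 0.0, 0.0], [-0.08, 0.0, 0.0], [-0.07, 0.0, 0.0], [-0.07, 0.0, 0.0], [-0.08, 0.0, 0.0]]
[[1.1, -1.2, -4.9], [1.1, -0.8, -5.1], [1.1, -0.4, -5.1], [1.1, -0.1, -5.1], [1.1, 0.3, -5.0], [1.1, 0.6, -5.1]]
[[-0.07, 0.0, 0.0], [-0.07, 0.0, 0.0], [-0.07, 0.0, 0.0], [-0.08, 0.0, 0.0], [-0.07, 0.0, 0.0], [-0.07, 0.0, 0.0]]
end [0.538  0.202  0.1405] [[-0.0, 1.0, 0.027], [0.001, 0.027, -1.0], [-1.0, -0.0, -0.001]]
```

apply_moves --delta_pos '[[-0.2, -2.7, -4.4], [-0.3, -2.3, -4.7], [-0.2, -2.1, -4.8], [-0.3, -1.6, -4.9], [-0.2, -1.3, -5.0], [-0.2, -0.8, -5.1], [-0.3, -0.5, -5.2], [-0.2, -0.1, -5.2]]' --angular '[[-0.08, 0.0, 0.0], [-0.07, 0.0, 0.0], [-0.08, 0.0, 0.0], [-0.07, 0.0, 0.0], [-0.08, 0.0, 0.0], [-0.07, 0.0, 0.0], [-0.08, 0.0, 0.0], [-0.07, 0.0, 0.0]]' --jaw '[8.5, 8.5, 8.5, 8.5, 8.5, 8.5, 8.5, 8.5]'

```text
t: 1.2
tool_pos: [0.4512, -0.2991, 0.2504]
eef_rot: [0.298, 0.641, 0.298, -0.641]
wrist_force: [0.3, -0.1, -0.1]
gripper_width: 0.085
```

Run:
```python
from plan import *
st()
plan([([.5385,.202,.14],1.6)],vmax=.055)
```

```text
t 1.2 q [ 0.87  0.38 -0.48  1.69  0.19  1.12 -0.36] p [ 0.4512 -0.2991  0.2504] F [ 0.3 -0.1 -0.1] w 0.085
[[ 0.     0.764 -0.645]
 [-0.    -0.645 -0.764]
 [-1.     0.     0.   ]]
10 rows; start yaw
[[1.1, -2.6, -4.4], [1.1, -2.2, -4.6], [1.1, -1.9, -4.7], [1.1, -1.5, -4.8], [1.1, -1.2, -5.0], [1.1, -0.9, -5.0], [1.1, -0.4, -5.1], [1.1, -0.1, -5.0], [1.1, 0.2, -5.1], [1.1, 0.7, -5.1]]
[[-0.07, 0.0, 0.0], [-0.08, 0.0, 0.0], [-0.07, 0.0, 0.0], [-0.07, 0.0, 0.0], [-0.07, 0.0, 0.0], [-0.08, 0.0, 0.0], [-0.07, 0.0, 0.0], [-0.07, 0.0, 0.0], [-0.08, 0.0, 0.0], [-0.07, 0.0, 0.0]]
end [0.5385 0.2023 0.1403] [[0.0, 1.0, 0.029], [-0.0, 0.029, -1.0], [-1.0, 0.0, 0.0]]
```

apply_moves --delta_pos '[[1.1, -2.6, -4.4], [1.1, -2.2, -4.6], [1.1, -1.9, -4.7], [1.1, -1.5, -4.8], [1.1, -1.2, -5.0], [1.1, -0.9, -5.0], [1.1, -0.4, -5.1], [1.1, -0.1, -5.0], [1.1, 0.2, -5.1], [1.1, 0.7, -5.1]]' --angular '[[-0.07, 0.0, 0.0], [-0.08, 0.0, 0.0], [-0.07, 0.0, 0.0], [-0.07, 0.0, 0.0], [-0.07, 0.0, 0.0], [-0.08, 0.0, 0.0], [-0.07, 0.0, 0.0], [-0.07, 0.0, 0.0], [-0.08, 0.0, 0.0], [-0.07, 0.0, 0.0]]' --jaw '[8.5, 8.5, 8.5, 8.5, 8.5, 8.5, 8.5, 8.5, 8.5, 8.5]'

```text
t: 2.45
tool_pos: [0.5389, 0.2022, 0.1398]
eef_rot: [0.507, 0.493, 0.507, -0.493]
wrist_force: [0.4, 0.1, -0.2]
gripper_width: 0.0848
```

Run:
```python
from h import *
st()
c=calibration("wrist"); im=camera("wrist"); np.save("w1.npy",im)
save(im,"w1",None,1.5)
print(np.round(c["cam_to_world"],3))
print(proj(c,[[.5413,.118,.018],[.538,.232,.016],[.5385,.202,.018]]))
```

```text
t 2.45 q [ 0.02  0.58 -0.67  1.76  0.43  0.95 -0.8 ] p [0.5389 0.2022 0.1398] F [ 0.4  0.1 -0.2] w 0.0848
[[ 0.     1.     0.029]
 [-0.     0.029 -1.   ]
 [-1.     0.     0.   ]]
[[ 1.    -0.028 -0.008  0.537]
 [ 0.029  0.965  0.259  0.267]
 [ 0.001 -0.259  0.966  0.282]
 [ 0.     0.     0.     1.   ]]
[[258.73316572 258.77177528]
 [258.76547966 154.6889815 ]
 [258.39625571 184.47225043]]
```

View pics/w1.png

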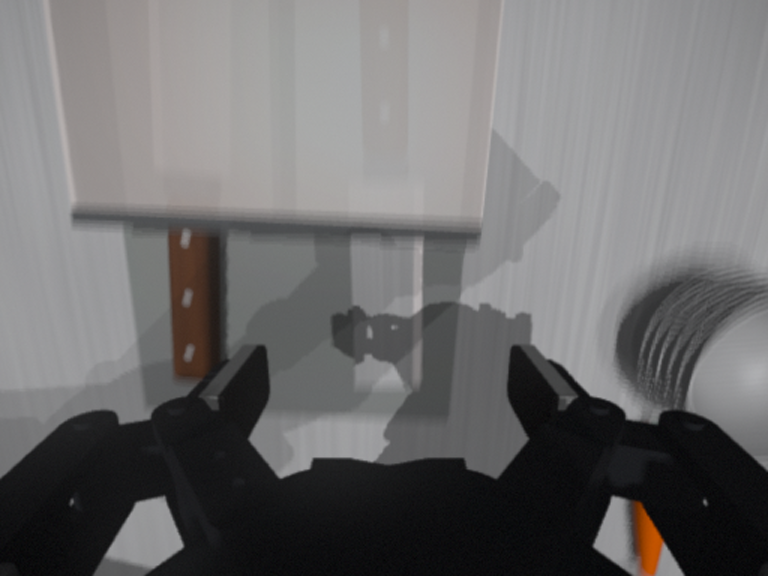

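apply_moves --delta_pos '[[2.7, 0, 0.1], [2.7, 0, 0], [2.7, 0, 0], [2.7, 0, 0], [1.5, 0, 0], [1.1, 0, 0], [0, 0, 0]]' --angular '[[0, 0, 0], [0, 0, 0], [0, 0, 0], [0, 0, 0], [0, 0, 0], [0, 0, 0], [0, 0, 0]]' --jaw '[7, 7, 7, 7, 7, 7, 7]'

```text
t: 3.38
tool_pos: [0.5386, 0.1998, 0.006]
eef_rot: [0.507, 0.493, 0.507, -0.493]
wrist_force: [-0.1, 0.7, 0.7]
gripper_width: 0.0699
```

Run:
```python
from h import *
st()
save(camera("wrist"),"w2",None,1.5)
```

```text
t 3.38 q [-0.06  0.75 -0.54  1.88  0.59  0.68 -0.93] p [0.5386 0.1998 0.006 ] F [-0.1  0.7  0.7] w 0.0699
[[-0.001  1.     0.027]
 [-0.     0.027 -1.   ]
 [-1.    -0.001  0.   ]]
```

View pics/w2.png

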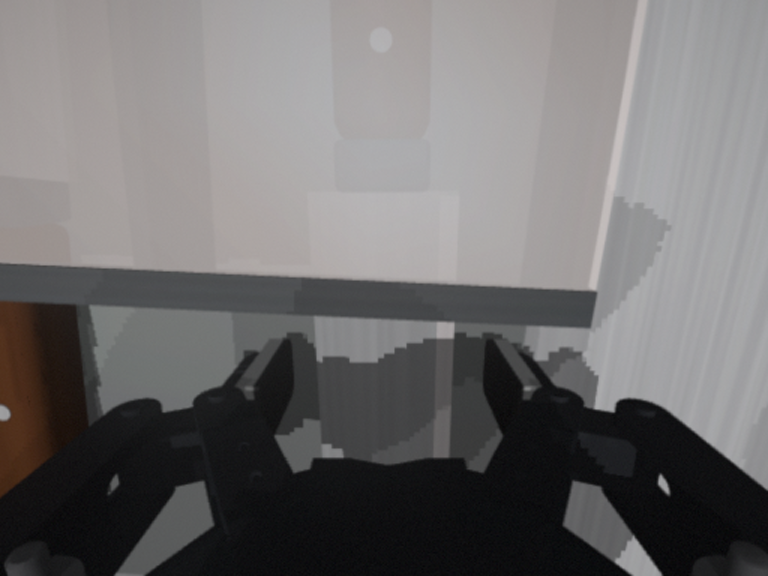

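apply_moves --delta_pos '[[0, 0, 0], [0, 0, 0], [0, 0, 0], [0, 0, 0], [0, 0, 0], [0, 0, 0]]' --angular '[[0, 0, 0], [0, 0, 0], [0, 0, 0], [0, 0, 0], [0, 0, 0], [0, 0, 0]]' --jaw '[5.5, 4, 4, 4, 4, 4]' --newtons 100

```text
t: 4.18
tool_pos: [0.5391, 0.1998, 0.0065]
eef_rot: [0.507, 0.493, 0.507, -0.493]
wrist_force: [1.3, -0.6, 3.4]
gripper_width: 0.0442
```

Run:
```python
from h import *
st()
save(camera("wrist"),"w3",None,1.5)
```

```text
t 4.17 q [-0.06  0.75 -0.54  1.88  0.59  0.68 -0.93] p [0.5391 0.1998 0.0065] F [ 1.3 -0.6  3.4] w 0.0442
[[ 0.001  1.     0.027]
 [ 0.     0.027 -1.   ]
 [-1.     0.001 -0.   ]]
```

View pics/w3.png

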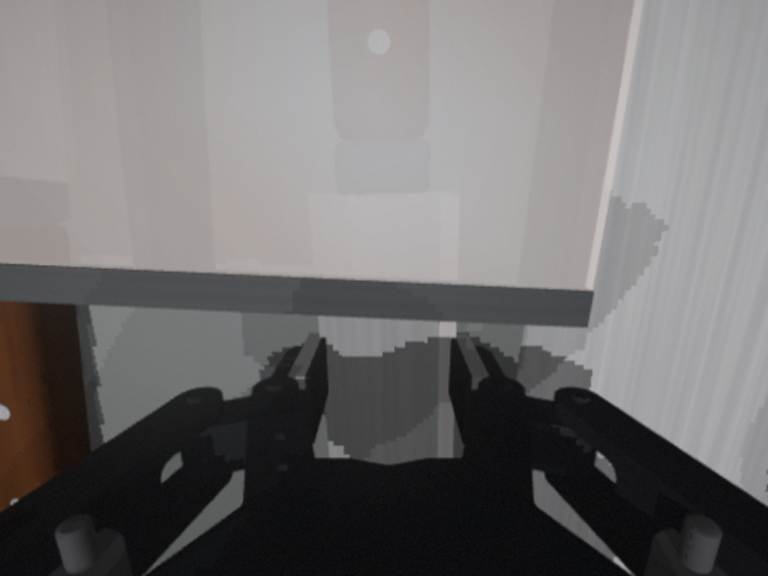

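apply_moves --delta_pos '[[-0.2, 0, 0.3], [-0.1, 0, 0.7], [0, 0, 1.5], [0, 0, 2.5], [0, 0, 3], [0, 0, 3]]' --angular '[[0, 0, 0], [0, 0, 0], [0, 0, 0], [0, 0, 0], [0, 0, 0], [0, 0, 0]]' --jaw '[4, 4, 4, 4, 4, 4]'

```text
t: 4.97
tool_pos: [0.5412, 0.0875, 0.009]
eef_rot: [0.507, 0.493, 0.507, -0.494]
wrist_force: [0.1, -0.5, -0.6]
gripper_width: 0.0438
```

Run:
```python
from h import *
st()
save(camera("wrist"),"w4",None,1.5)
save(camera("scene"),"s4",(245,110,405,225),5)
```

```text
t 4.97 q [ 0.15  0.72 -0.56  1.95  0.61  0.65 -0.78] p [0.5412 0.0875 0.009 ] F [ 0.1 -0.5 -0.6] w 0.0438
[[-0.001  1.     0.026]
 [-0.001  0.026 -1.   ]
 [-1.    -0.001  0.001]]
```

View pics/w4.png

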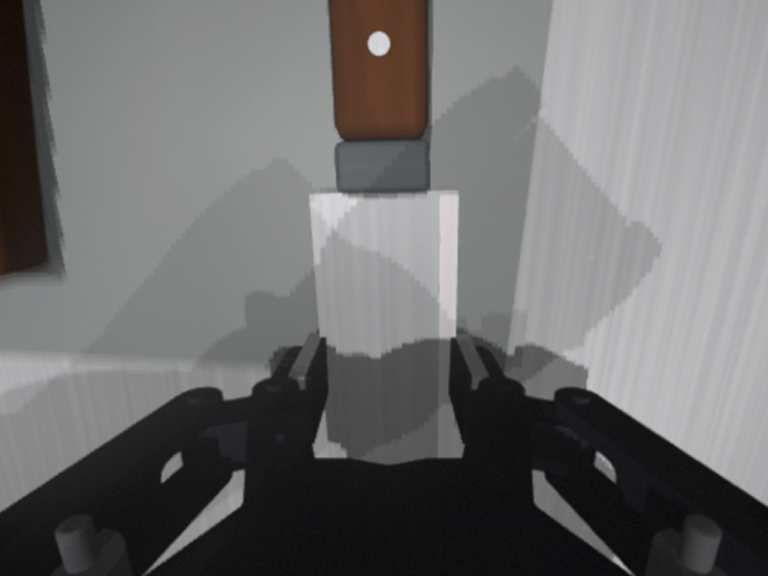

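View pics/s4.png

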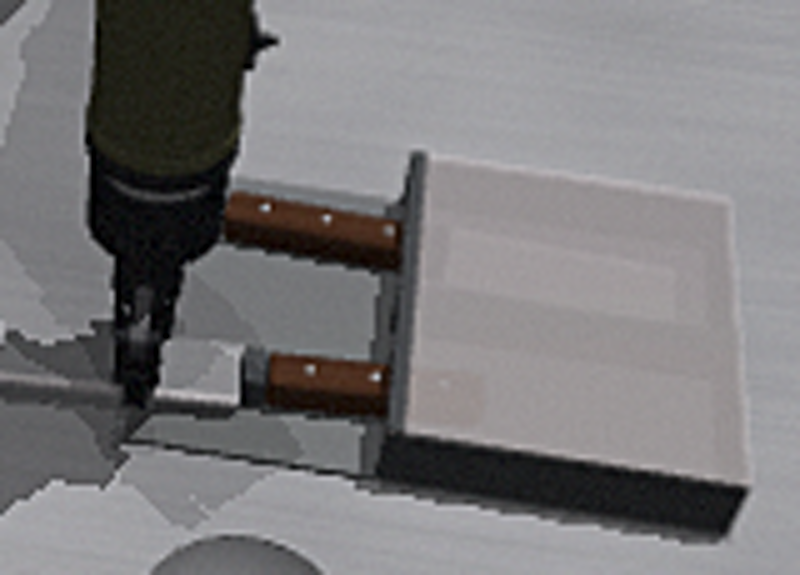

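apply_moves --delta_pos '[[0, 0, 3], [0, 0, 3], [0, 0, 3], [0, 0, 2], [0, 0, 0], [-0.5, 0, 0], [-1.5, 0, 0], [-2.5, 0, 0], [-2.5, 0, 0], [-1.0, 0, 0], [0, 0, 0]]' --angular '[[0, 0, 0], [0, 0, 0], [0, 0, 0], [0, 0, 0], [0, 0, 0], [0, 0, 0], [0, 0, 0], [0, 0, 0], [0, 0, 0], [0, 0, 0], [0, 0, 0]]' --jaw '[4, 4, 4, 4, 4, 4, 4, 4, 4, 4, 4]'

```text
t: 6.45
tool_pos: [0.545, -0.0196, 0.0901]
eef_rot: [0.507, 0.493, 0.506, -0.493]
wrist_force: [-1.1, -0.3, -2.0]
gripper_width: 0.0443
```

Run:
```python
from h import *
s,r=st()
c=calibration("wrist");im=camera("wrist")
save(im,"w5",None,1.5)
save(camera("scene"),"s5",(205,70,405,220),4)
print("w4-mid guess",plane(c,[[256,126.7]],s["tool_pos"][2]+.0115))
```

```text
t 6.45 q [ 0.42  0.61 -0.67  1.89  0.51  0.82 -0.5 ] p [ 0.545  -0.0196  0.0901] F [-1.1 -0.3 -2. ] w 0.0443
[[ 0.002  1.     0.028]
 [-0.     0.028 -1.   ]
 [-1.     0.002  0.   ]]
w4-mid guess [[0.5417152  0.04125204 0.10158369]]
```

View pics/w5.png

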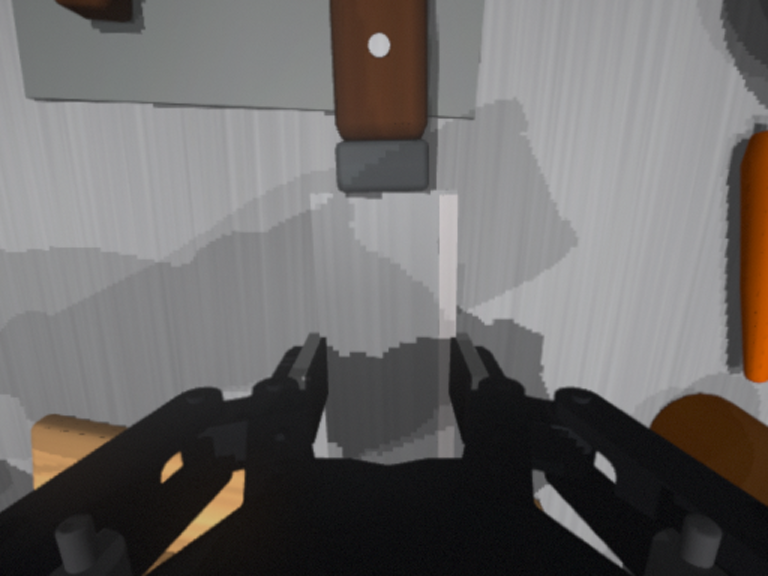

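View pics/s5.png

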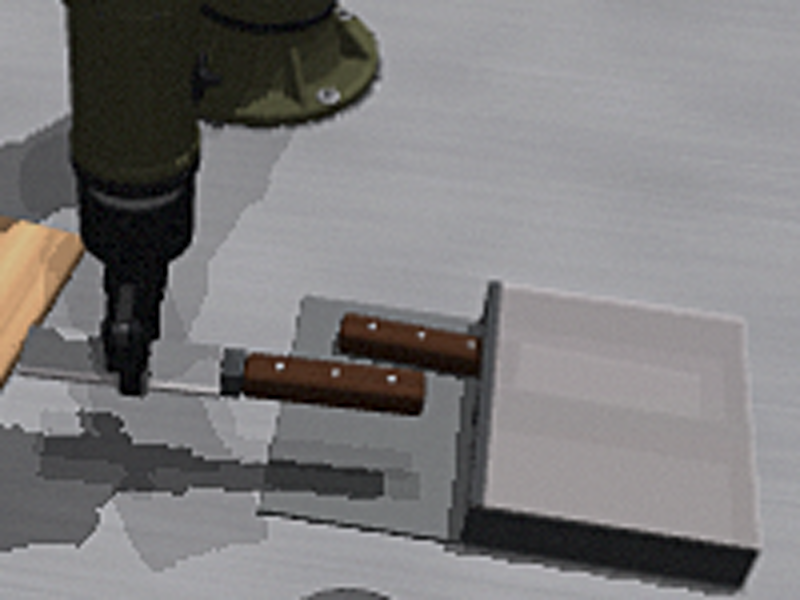

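Run:
```python
from plan import *
c=calibration("top")
print("oil cap z.21",plane(c,[[296,144]],.21),"base-ish",plane(c,[[291,151]],.1), "carrot2",plane(c,[[250,152]],.03),"cup",plane(c,[[325,152]],.08))
plan([([.52,-.15,.10],35),([.535,-.2294,.10],80)],vmax=.05,wmax=.14,jaw=4)
```

```text
oil cap z.21 [[ 0.74792882 -0.11574606  0.21      ]] base-ish [[ 0.74594315 -0.11101626  0.1       ]] carrot2 [[0.75233499 0.01606175 0.03      ]] cup [[ 0.74793287 -0.21993639  0.08      ]]
11 rows; start yaw
[[-0.2, -0.6, 2.6], [-0.2, -0.8, 2.5], [-0.3, -1.1, 2.4], [-0.2, -1.5, 2.2], [-0.2, -1.6, 2.1], [0.0, -0.6, 1.2], [0.0, -0.7, 1.2], [0.0, -0.8, 1.0], [0.0, -1.0, 0.9], [0.0, -1.1, 0.8], [0.0, -1.2, 0.6]]
[[-0.12, 0.0, 0.0], [-0.11, 0.0, 0.0], [-0.12, 0.0, 0.0], [-0.12, 0.0, 0.0], [-0.11, 0.0, 0.0], [-0.13, 0.0, 0.0], [-0.14, 0.0, 0.0], [-0.13, 0.0, 0.0], [-0.13, 0.0, 0.0], [-0.13, 0.0, 0.0], [-0.13, 0.0, 0.0]]
end [ 0.5347 -0.2294  0.0999] [[-0.001, 0.173, 0.985], [-0.0, 0.985, -0.173], [-1.0, -0.0, -0.001]]
```

apply_moves --delta_pos '[[-0.2, -0.6, 2.6], [-0.2, -0.8, 2.5], [-0.3, -1.1, 2.4], [-0.2, -1.5, 2.2], [-0.2, -1.6, 2.1], [0.0, -0.6, 1.2], [0.0, -0.7, 1.2], [0.0, -0.8, 1.0], [0.0, -1.0, 0.9], [0.0, -1.1, 0.8], [0.0, -1.2, 0.6], [0, 0, 0]]' --angular '[[-0.12, 0.0, 0.0], [-0.11, 0.0, 0.0], [-0.12, 0.0, 0.0], [-0.12, 0.0, 0.0], [-0.11, 0.0, 0.0], [-0.13, 0.0, 0.0], [-0.14, 0.0, 0.0], [-0.13, 0.0, 0.0], [-0.13, 0.0, 0.0], [-0.13, 0.0, 0.0], [-0.13, 0.0, 0.0], [0, 0, 0]]' --jaw '[4, 4, 4, 4, 4, 4, 4, 4, 4, 4, 4, 4]'

```text
t: 8.05
tool_pos: [0.5346, -0.2303, 0.0988]
eef_rot: [0.704, 0.063, 0.705, -0.062]
wrist_force: [-0.4, 0.1, -1.7]
gripper_width: 0.0442
```

Run:
```python
from h import *
s,r=st()
save(camera("scene"),"s6",(80,50,280,200),4)
im=camera("wrist");save(im,"w6",None,1.5)
```

```text
t 8.05 q [ 0.97  0.78 -1.06  1.78  0.78  1.07  1.02] p [ 0.5346 -0.2303  0.0988] F [-0.4  0.1 -1.7] w 0.0442
[[-0.002  0.176  0.984]
 [ 0.001  0.984 -0.176]
 [-1.     0.001 -0.002]]
```

View pics/s6.png

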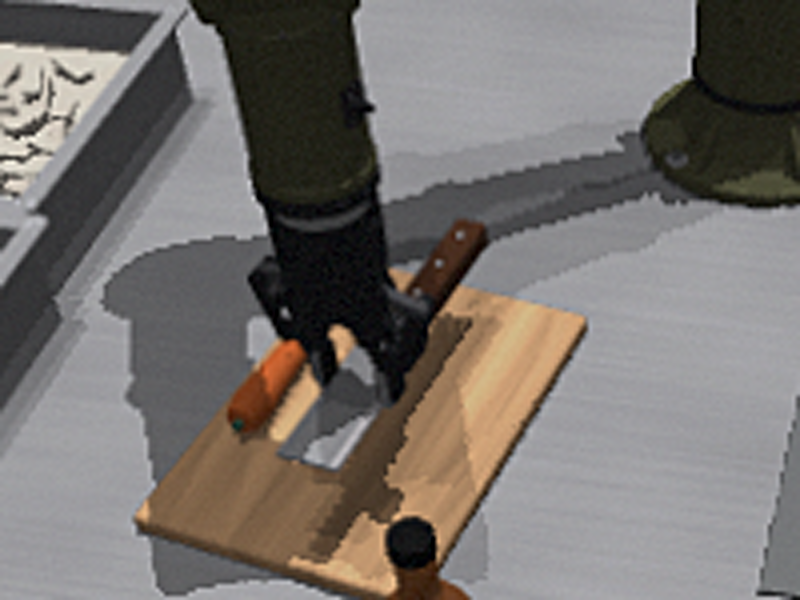

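View pics/w6.png

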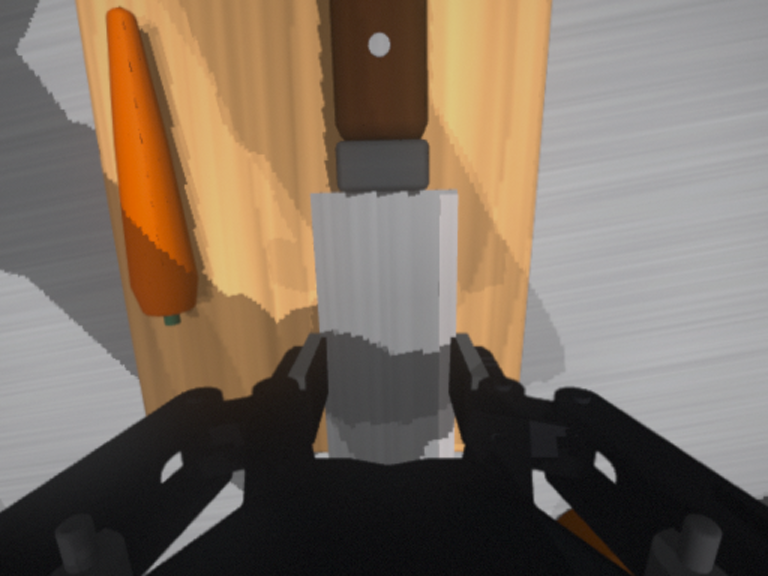

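apply_moves --delta_pos '[[2.0, 0, 0], [2.0, 0, 0], [1.5, 0, 0], [1.0, 0, 0], [0.5, 0, 0], [0.3, 0, 0], [0.3, 0, 0], [0, 0, 0]]' --angular '[[0, 0, 0], [0, 0, 0], [0, 0, 0], [0, 0, 0], [0, 0, 0], [0, 0, 0], [0, 0, 0], [0, 0, 0]]' --jaw '[4, 4, 4, 4, 4, 4, 4, 4]'

```text
t: 9.15
tool_pos: [0.5352, -0.2296, 0.0244]
eef_rot: [0.705, 0.061, 0.704, -0.061]
wrist_force: [-0.6, 0.0, -0.2]
gripper_width: 0.0439
```

apply_moves --delta_pos '[[0.2, 0, 0], [0, 0, 0]]' --angular '[[0, 0, 0], [0, 0, 0]]' --jaw '[4, 4]'

```text
t: 9.4
tool_pos: [0.5352, -0.2295, 0.0224]
eef_rot: [0.705, 0.061, 0.704, -0.061]
wrist_force: [0.1, 0.2, -0.4]
gripper_width: 0.0439
```

apply_moves --delta_pos '[[0.2, 0, 0], [0, 0, 0]]' --angular '[[0, 0, 0], [0, 0, 0]]' --jaw '[4, 4]'

```text
t: 9.65
tool_pos: [0.5355, -0.2295, 0.0206]
eef_rot: [0.705, 0.061, 0.704, -0.061]
wrist_force: [0.8, -0.3, 3.1]
gripper_width: 0.0443
```

Run:
```python
from h import *
s,r=st()
save(camera("scene"),"s7",(80,50,280,200),4)
```

```text
t 9.65 q [ 0.92  0.87 -0.98  1.85  0.9   0.94  0.92] p [ 0.5355 -0.2295  0.0206] F [ 0.8 -0.3  3.1] w 0.0443
[[ 0.001  0.173  0.985]
 [-0.     0.985 -0.173]
 [-1.    -0.     0.001]]
```

View pics/s7.png

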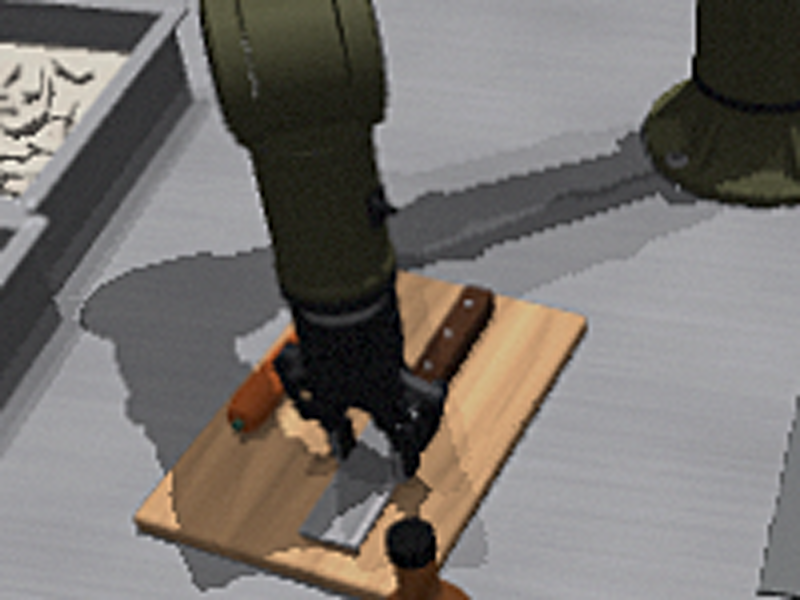

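apply_moves --delta_pos '[[0, 0, 0], [0, 0, 0], [0, 0, 0], [0, 0, 0], [0, 0, 0]]' --angular '[[0, 0, 0], [0, 0, 0], [0, 0, 0], [0, 0, 0], [0, 0, 0]]' --jaw '[4.6, 5.2, 6, 7, 7]'

```text
t: 10.32
tool_pos: [0.535, -0.2294, 0.0202]
eef_rot: [0.704, 0.061, 0.705, -0.061]
wrist_force: [0.0, 0.3, 0.3]
gripper_width: 0.0704
```

apply_moves --delta_pos '[[-0.5, 0, 0], [-1.5, 0, 0], [-3, 0, 0], [-4, 0, 0], [-4, 0, 0], [-1.5, 0, 0], [0, 0, 0]]' --angular '[[0, 0, 0], [0, 0, 0], [0, 0, 0], [0, 0, 0], [0, 0, 0], [0, 0, 0], [0, 0, 0]]' --jaw '[7, 7, 7, 7, 7, 7, 7]'

```text
t: 11.2
tool_pos: [0.5355, -0.2295, 0.1664]
eef_rot: [0.705, 0.061, 0.704, -0.062]
wrist_force: [0.5, -0.1, -0.6]
gripper_width: 0.0699
```

Run:
```python
from h import *
s,r=st()
c=calibration("wrist");im=camera("wrist");save(im,"w8",None,1.5)
im=camera("top");save(im,"t8",(270,170,400,310),4)
P=np.array([[.475,-.2185,.03],[.475-.08*.984,-.2185+.08*.178,.042],[.475-.145*.984,-.2185+.145*.178,.042]])
print(proj(c,P)*1.5)
import pickle;pickle.dump(c,open("c8.pkl","wb"))
```

```text
t 11.2 q [ 1.    0.71 -1.12  1.7   0.69  1.18  1.09] p [ 0.5355 -0.2295  0.1664] F [ 0.5 -0.1 -0.6] w 0.0699
[[ 0.002  0.173  0.985]
 [-0.001  0.985 -0.173]
 [-1.    -0.001  0.002]]
[[389.54974471 183.54317892]
 [390.4272026   46.28105947]
 [391.18609048 -81.04065719]]
```

View pics/w8.png

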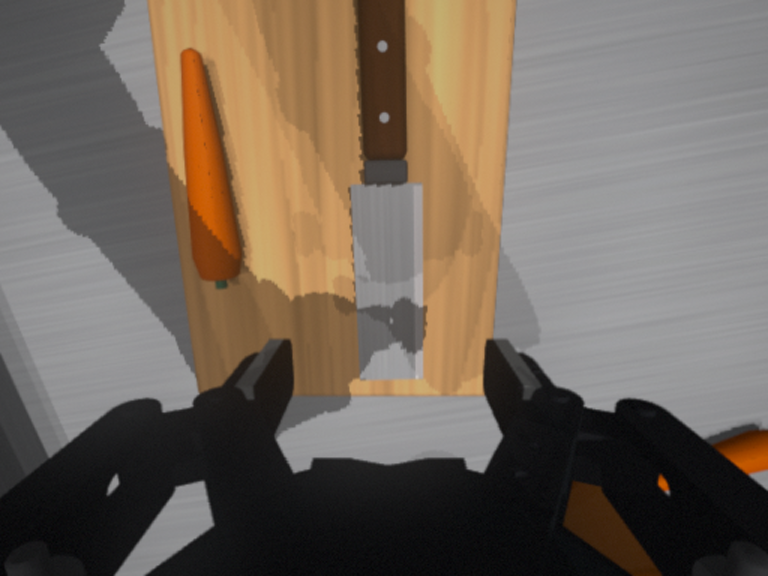

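View pics/t8.png

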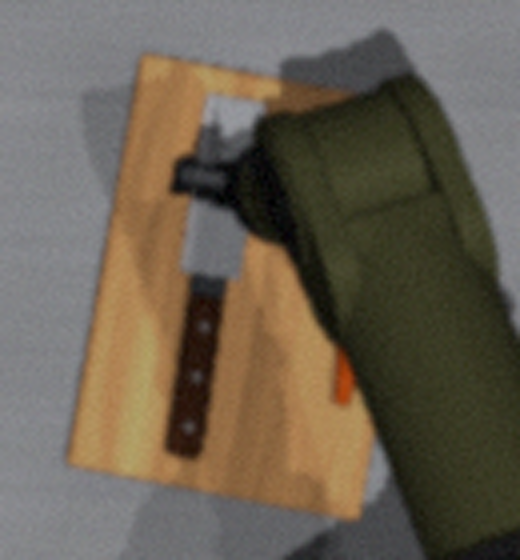

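Run:
```python
from plan import *
import pickle;c=pickle.load(open("c8.pkl","rb"))
f=lambda u,z: plane(c,(np.array(u)+.5)/1.5-.5,z)
tip=f([(391,380)],.032)[0];mid=f([(386.5,184)],.032)[0]; hs=f([(384,118),(381.5,46)],.042)
print(tip,mid,hs,np.linalg.norm(tip-mid))
h=np.array(hs[1][:2]); d=(mid-hs[1])[:2]; 
for a,b in((tip,mid),(mid,hs[1]),(tip,hs[1])): print(np.degrees(np.arctan2(*(a-b)[[1,0]])))
u=(tip-hs[1])[:2];u/=np.linalg.norm(u)
g=mid[:2]-.07*u; print("grip",g)
plan([([.50,-.222,.17],10),([*g,.17],-100),],vmax=.05,wmax=.17,jaw=7)
```

```text
[ 0.61812906 -0.24254831  0.032     ] [ 0.47471851 -0.22069707  0.032     ] [[ 0.43504849 -0.21521258  0.042     ]
 [ 0.39504681 -0.20960295  0.042     ]] 0.1450657233568407
-8.663434514456284
-7.927343016912444
-8.400864268311317
grip [ 0.4054696  -0.21047021]
20 rows; start yaw
[[-0.1, 0.0, -0.4], [0.0, 0.0, -0.5], [-0.1, -0.1, -0.4], [-0.1, -0.2, -0.4], [0.0, -0.3, -0.4], [-0.1, -0.2, -0.3], [-0.1, -0.4, -0.3], [-0.1, -0.4, -0.2], [0.0, -0.8, -0.2], [0.0, -0.7, -0.2], [0.0, -0.8, 0.1], [0.0, -0.8, 0.1]]
[[0.15, 0.0, 0.0], [0.16, 0.0, 0.0], [0.15, 0.0, 0.0], [0.15, 0.0, 0.0], [0.15, 0.0, 0.0], [0.16, 0.0, 0.0], [0.15, 0.0, 0.0], [0.15, 0.0, 0.0], [0.16, 0.0, 0.0], [0.16, 0.0, 0.0], [0.16, 0.0, 0.0], [0.16, 0.0, 0.0]]
[[0.0, -0.8, 0.3], [0.0, -0.7, 0.3], [0.0, -0.6, 0.5], [0.0, -0.5, 0.6], [0.0, -0.5, 0.6], [0.0, -0.3, 0.8], [0.1, -0.2, 0.7], [0.0, -0.1, 0.8]]
[[0.16, 0.0, 0.0], [0.16, 0.0, 0.0], [0.16, 0.0, 0.0], [0.16, 0.0, 0.0], [0.16, 0.0, 0.0], [0.16, 0.0, 0.0], [0.16, 0.0, 0.0], [0.16, 0.0, 0.0]]
end [ 0.4055 -0.2103  0.1696] [[-0.001, -0.172, -0.985], [-0.0, -0.985, 0.172], [-1.0, 0.0, 0.001]]
```

apply_moves --delta_pos '[[-0.1, 0.0, -0.4], [0.0, 0.0, -0.5], [-0.1, -0.1, -0.4], [-0.1, -0.2, -0.4], [0.0, -0.3, -0.4], [-0.1, -0.2, -0.3], [-0.1, -0.4, -0.3], [-0.1, -0.4, -0.2], [0.0, -0.8, -0.2], [0.0, -0.7, -0.2], [0.0, -0.8, 0.1], [0.0, -0.8, 0.1]]' --angular '[[0.15, 0.0, 0.0], [0.16, 0.0, 0.0], [0.15, 0.0, 0.0], [0.15, 0.0, 0.0], [0.15, 0.0, 0.0], [0.16, 0.0, 0.0], [0.15, 0.0, 0.0], [0.15, 0.0, 0.0], [0.16, 0.0, 0.0], [0.16, 0.0, 0.0], [0.16, 0.0, 0.0], [0.16, 0.0, 0.0]]' --jaw '[7, 7, 7, 7, 7, 7, 7, 7, 7, 7, 7, 7]'

```text
t: 12.8
tool_pos: [0.4678, -0.218, 0.1698]
eef_rot: [-0.369, -0.602, -0.371, 0.603]
wrist_force: [-0.4, 1.0, -0.8]
gripper_width: 0.07
```

Run:
```python
from plan import *
st()
plan([([.4055,-.2105,.15],-98.4)],vmax=.05,wmax=.17,jaw=6)
```

```text
t 12.8 q [ 0.83  0.46 -0.65  1.87  0.34  0.93 -0.44] p [ 0.4678 -0.218   0.1698] F [-0.4  1.  -0.8] w 0.07
[[-0.003  0.892 -0.452]
 [ 0.001 -0.452 -0.892]
 [-1.    -0.003  0.   ]]
8 rows; start yaw
[[0.2, -0.7, 0.3], [0.3, -0.7, 0.4], [0.2, -0.7, 0.4], [0.3, -0.5, 0.6], [0.2, -0.4, 0.6], [0.3, -0.4, 0.8], [0.2, -0.2, 0.7], [0.3, -0.1, 0.8]]
[[0.16, 0.0, 0.0], [0.15, 0.0, 0.0], [0.16, 0.0, 0.0], [0.15, 0.0, 0.0], [0.16, 0.0, 0.0], [0.16, 0.0, 0.0], [0.15, 0.0, 0.0], [0.16, 0.0, 0.0]]
end [ 0.4053 -0.2103  0.15  ] [[-0.003, -0.147, -0.989], [0.001, -0.989, 0.147], [-1.0, -0.001, 0.003]]
```

apply_moves --delta_pos '[[0.2, -0.7, 0.3], [0.3, -0.7, 0.4], [0.2, -0.7, 0.4], [0.3, -0.5, 0.6], [0.2, -0.4, 0.6], [0.3, -0.4, 0.8], [0.2, -0.2, 0.7], [0.3, -0.1, 0.8], [0, 0, 0]]' --angular '[[0.16, 0.0, 0.0], [0.15, 0.0, 0.0], [0.16, 0.0, 0.0], [0.15, 0.0, 0.0], [0.16, 0.0, 0.0], [0.16, 0.0, 0.0], [0.15, 0.0, 0.0], [0.16, 0.0, 0.0], [0, 0, 0]]' --jaw '[7, 7, 7, 7, 7, 7, 7, 7, 7]'

```text
t: 13.92
tool_pos: [0.4052, -0.2104, 0.1502]
eef_rot: [0.05, -0.704, 0.05, 0.706]
wrist_force: [-0.1, 0.2, 0.2]
gripper_width: 0.0703
```

Run:
```python
from plan import *
s,r=st()
c=calibration("wrist");im=camera("wrist");save(im,"w9",None,1.5)
print(proj(c,[[.4747,-.2207,.032],[.4055,-.2105,.042]])*1.5)
plan([([.4055,-.2105,.021],-98.4)],vmax=.03,wmax=.17,jaw=6)
```

```text
t 13.93 q [ 0.66  0.36 -0.32  2.04  0.16  0.77 -1.46] p [ 0.4052 -0.2104  0.1502] F [-0.1  0.2  0.2] w 0.0703
[[-0.003 -0.141 -0.99 ]
 [ 0.001 -0.99   0.141]
 [-1.    -0.     0.003]]
[[387.3986326  168.58065158]
 [386.87045903 281.15414373]]
5 rows; start yaw
[[2.6, 0.0, 0.0], [2.6, 0.0, 0.0], [2.6, 0.0, 0.0], [2.6, 0.0, 0.0], [2.5, 0.0, 0.0]]
[[0.0, 0.0, 0.0], [0.0, 0.0, 0.0], [0.0, 0.0, 0.0], [0.01, 0.0, 0.0], [0.0, 0.0, 0.0]]
end [ 0.4057 -0.2105  0.0215] [[-0.002, -0.148, -0.989], [0.001, -0.989, 0.148], [-1.0, -0.0, 0.002]]
```

View pics/w9.png

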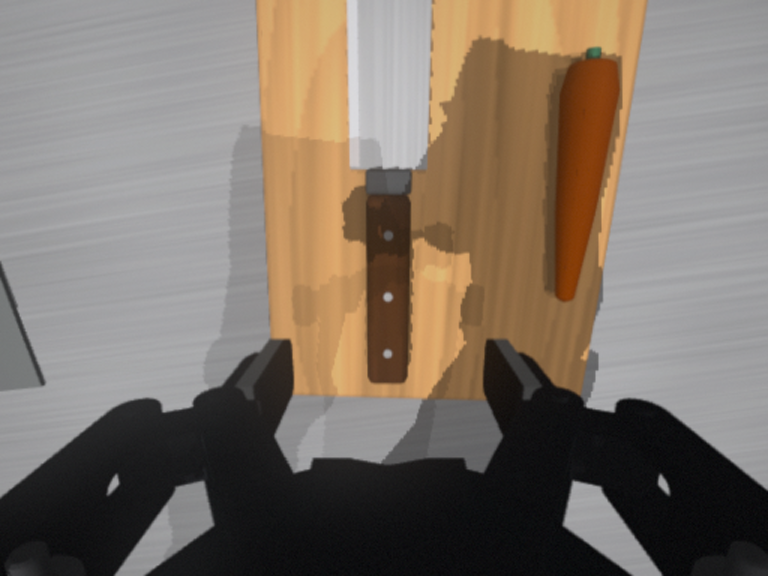

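apply_moves --delta_pos '[[2.8, 0.0, 0.0], [2.8, 0.0, 0.0], [2.8, 0.0, 0.0], [2.0, 0.0, 0.0], [1.5, 0.0, 0.0], [0.8, 0, 0], [0, 0, 0]]' --angular '[[0, 0, 0], [0, 0, 0], [0, 0, 0], [0, 0, 0], [0, 0, 0], [0, 0, 0], [0, 0, 0]]' --jaw '[6.5, 6.5, 6.5, 6.5, 6.5, 6.5, 6.5]'

```text
t: 14.85
tool_pos: [0.4065, -0.2106, 0.0238]
eef_rot: [0.05, -0.705, 0.049, 0.706]
wrist_force: [0.1, 0.1, -0.5]
gripper_width: 0.0653
```

apply_moves --delta_pos '[[0, 0, 0], [0, 0, 0], [0, 0, 0], [0, 0, 0], [0, 0, 0], [0, 0, 0]]' --angular '[[0, 0, 0], [0, 0, 0], [0, 0, 0], [0, 0, 0], [0, 0, 0], [0, 0, 0]]' --jaw '[5, 3.5, 2, 2, 2, 2]' --newtons 80

```text
t: 15.6
tool_pos: [0.4068, -0.2109, 0.0251]
eef_rot: [-0.05, 0.706, -0.051, -0.705]
wrist_force: [-1.4, -0.1, 7.2]
gripper_width: 0.0256
```

Run:
```python
from plan import *
s,r=st()
c=calibration("wrist");im=camera("wrist");save(im,"w10",None,1.5)
```

```text
t 15.6 q [ 0.58  0.56 -0.22  2.17  0.28  0.43 -1.58] p [ 0.4068 -0.2109  0.0251] F [-1.4 -0.1  7.2] w 0.0256
[[ 0.001 -0.142 -0.99 ]
 [-0.001 -0.99   0.142]
 [-1.     0.001 -0.001]]
```

View pics/w10.png

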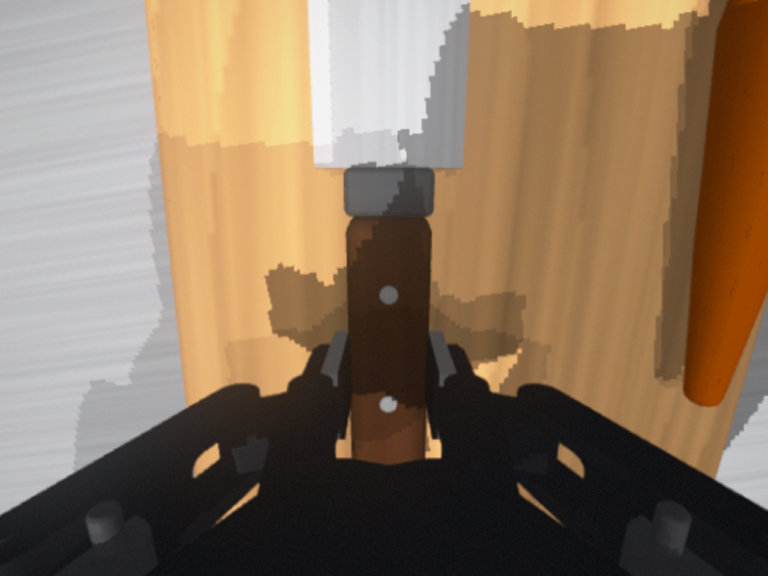

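Run:
```python
from plan import *
s=manip.observe(); r=R.from_quat(np.roll(s["eef_rot"],-1)).as_matrix()
T=np.eye(4);T[:3,:3]=r;T[:3,3]=s["tool_pos"]
c=dict(calibration("wrist")); X=np.linalg.inv(T)@np.array(c["cam_to_world"]); print(np.round(X,3))
def cc(p,psi):
    a=np.radians(psi); y=np.array([np.cos(a),np.sin(a),0]);x=np.array([0,0,-1.]);Q=np.eye(4);Q[:3,:3]=np.c_[x,y,np.cross(x,y)];Q[:3,3]=p
    d=dict(c);d["cam_to_world"]=Q@X;return d
f=lambda d,u,z: np.round(plane(d,(np.array(u)+.5)/1.5-.5,z),4)
d=cc([.5389,.2022,.1398],1.6)
print("w1 roof front L,R (z48), back side R",f(d,[(75,207),(482,222),(502,0),(50,0)],.048))
print("plate z4 L/R edges",f(d,[(150,405),(450,417),(125,225),(463,240)],.004))
d=cc([.5386,.1998,.006],1.6)
print("w2 roof",f(d,[(0,264),(597,292),(640,0)],.048))
d=cc([.5389,.2022,.1398],1.6)
print("w1 knife2",f(d,[(208,235),(192,376)],.028))
```

```text
[[-0.001  0.257 -0.966 -0.143]
 [ 1.     0.    -0.001  0.   ]
 [-0.    -0.966 -0.257 -0.065]
 [ 0.     0.     0.     1.   ]]
w1 roof front L,R (z48), back side R [[0.3562 0.2467 0.048 ]
 [0.5929 0.2442 0.048 ]
 [0.5937 0.3578 0.048 ]
 [0.3595 0.3531 0.048 ]]
plate z4 L/R edges [[0.3554 0.0904 0.004 ]
 [0.5916 0.087  0.004 ]
 [0.3557 0.2313 0.004 ]
 [0.5911 0.2271 0.004 ]]
w2 roof [[0.4368 0.2407 0.048 ]
 [0.5928 0.2375 0.048 ]
 [0.5921 0.3048 0.048 ]]
w1 knife2 [[0.4241 0.2293 0.028 ]
 [0.4041 0.1297 0.028 ]]
```

apply_moves --delta_pos '[[-0.5, 0, 0], [-1.5, 0, 0], [-2.5, 0, 0], [-2.5, 0, 0], [-2, 0, 0], [0, 0, 0]]' --angular '[[0, 0, 0], [0, 0, 0], [0, 0, 0], [0, 0, 0], [0, 0, 0], [0, 0, 0]]' --jaw '[2, 2, 2, 2, 2, 2]'

```text
t: 16.4
tool_pos: [0.4072, -0.2111, 0.1155]
eef_rot: [-0.05, 0.706, -0.051, -0.704]
wrist_force: [-0.7, -0.2, -1.6]
gripper_width: 0.0262
```

Run:
```python
from plan import *
s,r=st()
im=camera("wrist");save(im,"w11",None,1.5)
im=camera("scene");save(im,"s11",(80,50,280,200),4)
plan([([.43,-.15,.115],-60),([.5305,.004,.10],-0.9)],vmax=.04,wmax=.13,jaw=2)
```

```text
t 16.4 q [ 0.65  0.41 -0.31  2.08  0.19  0.67 -1.5 ] p [ 0.4072 -0.2111  0.1155] F [-0.7 -0.2 -1.6] w 0.0262
[[ 0.003 -0.142 -0.99 ]
 [-0.001 -0.99   0.142]
 [-1.     0.001 -0.003]]
14 rows; start yaw
[[0.0, -1.1, -0.2], [0.0, -1.0, -0.4], [-0.1, -1.0, -0.5], [0.0, -0.9, -0.6], [0.0, -0.8, -0.6], [0.0, -0.8, -0.8], [0.2, -1.0, -2.1], [0.2, -0.8, -2.1], [0.2, -0.5, -2.3], [0.1, -0.2, -2.3], [0.2, 0.1, -2.3], [0.2, 0.4, -2.2]]
[[-0.11, 0.0, 0.0], [-0.11, 0.0, 0.0], [-0.11, 0.0, 0.0], [-0.11, 0.0, 0.0], [-0.11, 0.0, 0.0], [-0.12, 0.0, 0.0], [-0.12, 0.0, 0.0], [-0.13, 0.0, 0.0], [-0.13, 0.0, 0.0], [-0.13, 0.0, 0.0], [-0.13, 0.0, 0.0], [-0.13, 0.0, 0.0]]
[[0.2, 0.7, -2.2], [0.2, 1.0, -2.1]]
[[-0.13, 0.0, 0.0], [-0.13, 0.0, 0.0]]
end [0.531  0.0039 0.0999] [[-0.0, 1.0, -0.013], [-0.0, -0.013, -1.0], [-1.0, -0.0, 0.0]]
```

View pics/s11.png

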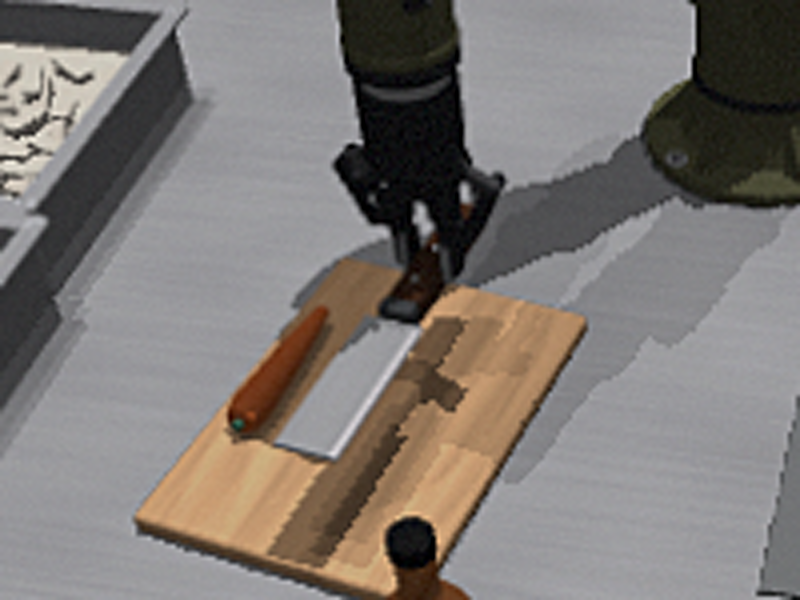

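View pics/w11.png

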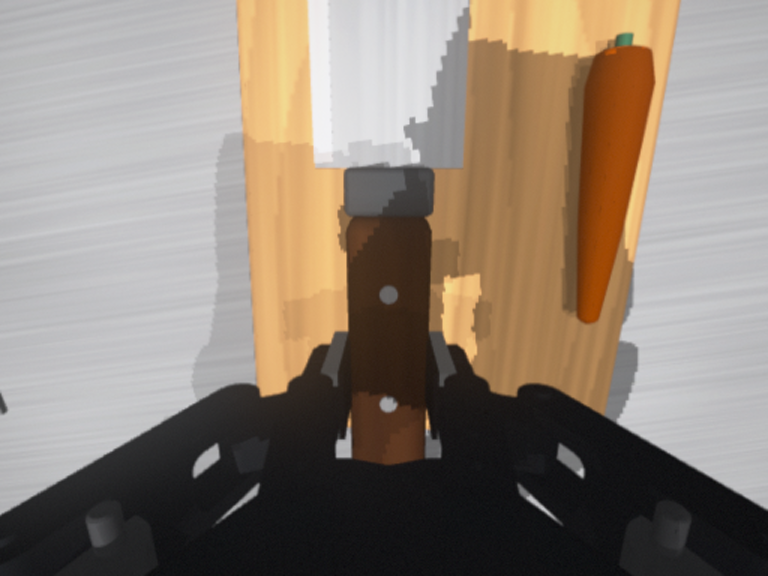

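apply_moves --delta_pos '[[0.0, -1.1, -0.2], [0.0, -1.0, -0.4], [-0.1, -1.0, -0.5], [0.0, -0.9, -0.6], [0.0, -0.8, -0.6], [0.0, -0.8, -0.8], [0.2, -1.0, -2.1], [0.2, -0.8, -2.1], [0.2, -0.5, -2.3], [0.1, -0.2, -2.3], [0.2, 0.1, -2.3], [0.2, 0.4, -2.2]]' --angular '[[-0.11, 0.0, 0.0], [-0.11, 0.0, 0.0], [-0.11, 0.0, 0.0], [-0.11, 0.0, 0.0], [-0.11, 0.0, 0.0], [-0.12, 0.0, 0.0], [-0.12, 0.0, 0.0], [-0.13, 0.0, 0.0], [-0.13, 0.0, 0.0], [-0.13, 0.0, 0.0], [-0.13, 0.0, 0.0], [-0.13, 0.0, 0.0]]' --jaw '[2, 2, 2, 2, 2, 2, 2, 2, 2, 2, 2, 2]'

```text
t: 18.0
tool_pos: [0.5054, -0.034, 0.1029]
eef_rot: [-0.428, -0.562, -0.429, 0.563]
wrist_force: [-0.9, 0.5, -1.7]
gripper_width: 0.0261
```

Run:
```python
from plan import *
s,r=st()
plan([([.530,-.015,.09],-0.9),([.530,-.015,.05],-0.9)],vmax=.03,wmax=.13,jaw=2)
```

```text
t 18.0 q [ 0.48  0.55 -0.7   1.97  0.49  0.79 -0.76] p [ 0.5054 -0.034   0.1029] F [-0.9  0.5 -1.7] w 0.0261
[[-0.002  0.964 -0.265]
 [ 0.001 -0.265 -0.964]
 [-1.    -0.002 -0.   ]]
4 rows; start yaw
[[0.6, 0.9, -1.2], [0.7, 1.1, -1.1], [2.0, 0.0, 0.0], [2.0, 0.0, 0.0]]
[[-0.13, 0.0, 0.0], [-0.12, 0.0, 0.0], [0.0, 0.0, 0.0], [0.0, 0.0, 0.0]]
end [ 0.5295 -0.0154  0.0499] [[-0.002, 1.0, -0.018], [0.001, -0.018, -1.0], [-1.0, -0.002, -0.001]]
```

apply_moves --delta_pos '[[0.6, 0.9, -1.2], [0.7, 1.1, -1.1], [2.0, 0.0, 0.0], [2.0, 0.0, 0.0], [1.5, 0, 0], [1, 0, 0], [0, 0, 0]]' --angular '[[-0.13, 0.0, 0.0], [-0.12, 0.0, 0.0], [0.0, 0.0, 0.0], [0.0, 0.0, 0.0], [0, 0, 0], [0, 0, 0], [0, 0, 0]]' --jaw '[2, 2, 2, 2, 2, 2, 2]'

```text
t: 18.88
tool_pos: [0.5296, -0.0162, 0.0256]
eef_rot: [-0.494, -0.505, -0.495, 0.506]
wrist_force: [-0.7, -0.7, -0.5]
gripper_width: 0.0261
```

Run:
```python
from plan import *
s,r=st()
c=calibration("wrist");im=camera("wrist");save(im,"w12",None,1.5)
im=camera("scene");save(im,"s12",(205,90,405,220),4)
import pickle;pickle.dump(c,open("c12.pkl","wb"))
```

```text
t 18.88 q [ 0.4   0.7  -0.66  1.98  0.66  0.69 -0.7 ] p [ 0.5296 -0.0162  0.0256] F [-0.7 -0.7 -0.5] w 0.0261
[[-0.001  1.    -0.023]
 [ 0.    -0.023 -1.   ]
 [-1.    -0.001 -0.   ]]
```

View pics/s12.png

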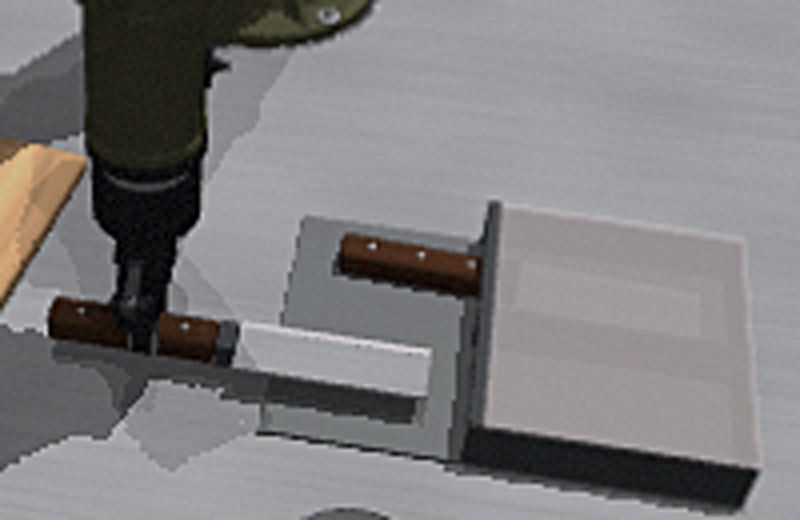

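View pics/w12.png

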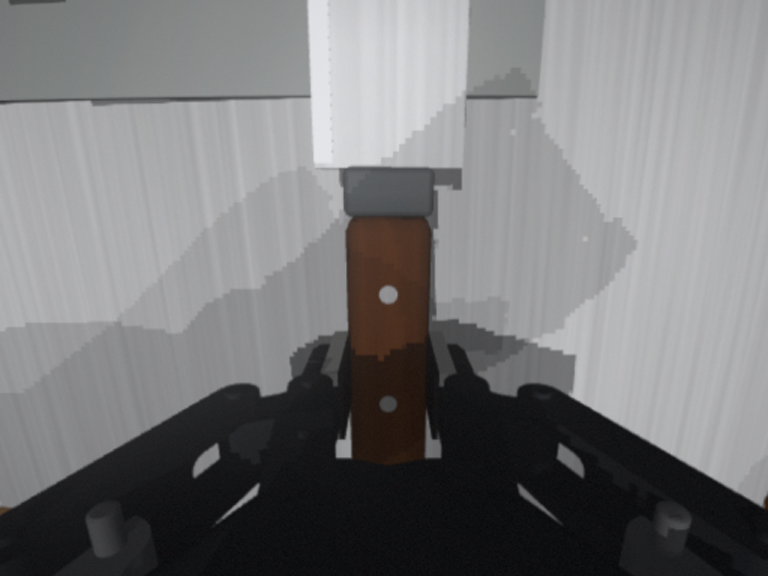

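Run:
```python
from plan import *
import pickle;c=pickle.load(open("c12.pkl","rb"))
f=lambda u,z: np.round(plane(c,(np.array(u)+.5)/1.5-.5,z),4)
print(f([(3,101),(538,97)],.004), "mid",f([(388.5,168)],.0256+.007),"blade edges",f([(310,30),(468,30)],.0256+.007))
plan([([.530,.0,.0155],-0.9),([.5335,.203,.0155],-.9)],vmax=.03,jaw=2)
```

```text
[[0.3828 0.0816 0.004 ]
 [0.5881 0.0771 0.004 ]] mid [[0.5309 0.0517 0.0326]] blade edges [[0.5082 0.0923 0.0326]
 [0.5557 0.0913 0.0326]]
8 rows; start yaw
[[1.1, -0.1, -1.6], [0.0, 0.0, -2.9], [0.0, 0.0, -2.9], [0.0, 0.1, -2.9], [0.0, 0.0, -2.9], [0.0, 0.0, -2.9], [0.0, 0.0, -2.9], [0.0, 0.0, -2.9]]
[[-0.01, 0.0, 0.0], [0.0, 0.0, 0.0], [0.0, 0.0, 0.0], [0.0, 0.0, 0.0], [0.0, 0.0, 0.0], [0.0, 0.0, 0.0], [0.0, 0.0, 0.0], [0.0, 0.0, 0.0]]
end [0.5333 0.2029 0.0156] [[0.0, 1.0, -0.013], [0.0, -0.013, -1.0], [-1.0, 0.0, -0.0]]
```

apply_moves --delta_pos '[[1.0, -0.0, 0], [0.0, 0.0, -2], [0.0, 0.0, -2.5], [0.0, 0.0, -2.5], [0.0, 0.0, -2.5], [0, 0, 0]]' --angular '[[-0.01, 0, 0], [0, 0, 0], [0, 0, 0], [0, 0, 0], [0, 0, 0], [0, 0, 0]]' --jaw '[2, 2, 2, 2, 2, 2]'

```text
t: 19.73
tool_pos: [0.5314, 0.0813, 0.0165]
eef_rot: [0.498, 0.503, 0.498, -0.502]
wrist_force: [-1.1, -1.2, -1.6]
gripper_width: 0.0262
```

Run:
```python
from plan import *
s,r=st()
im=camera("scene");save(im,"s13",(225,90,405,220),4)
```

```text
t 19.73 q [ 0.21  0.71 -0.64  1.97  0.67  0.67 -0.86] p [0.5314 0.0813 0.0165] F [-1.1 -1.2 -1.6] w 0.0262
[[ 0.001  1.    -0.009]
 [ 0.002 -0.009 -1.   ]
 [-1.     0.001 -0.002]]
```

View pics/s13.png

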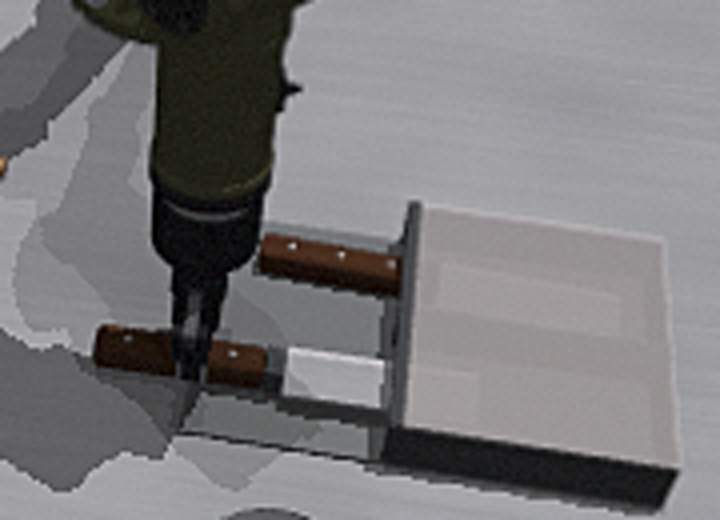

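apply_moves --delta_pos '[[0, 0, -2.5], [0.0, 0.0, -2.5], [0.0, 0.0, -2.5], [0.0, 0.0, -2.5], [0.0, 0.0, -1.6], [0, 0, 0], [0.2, 0, 0], [0.1, 0, 0], [0, 0, 0]]' --angular '[[0, 0, 0], [0, 0, 0], [0, 0, 0], [0, 0, 0], [0, 0, 0], [0, 0, 0], [0, 0, 0], [0, 0, 0], [0, 0, 0]]' --jaw '[2, 2, 2, 2, 2, 2, 2, 2, 2]'

```text
t: 20.9
tool_pos: [0.5329, 0.1938, 0.0131]
eef_rot: [-0.497, -0.503, -0.496, 0.504]
wrist_force: [0.0, 0.3, -1.6]
gripper_width: 0.0259
```

Run:
```python
from plan import *
s,r=st()
im=camera("scene");save(im,"s14",(225,90,405,220),4)
im=camera("wrist");save(im,"w14",None,1.5)
```

```text
t 20.9 q [-0.01  0.75 -0.62  1.89  0.65  0.71 -1.02] p [0.5329 0.1938 0.0131] F [ 0.   0.3 -1.6] w 0.0259
[[-0.     1.    -0.014]
 [-0.    -0.014 -1.   ]
 [-1.    -0.     0.001]]
```

View pics/s14.png

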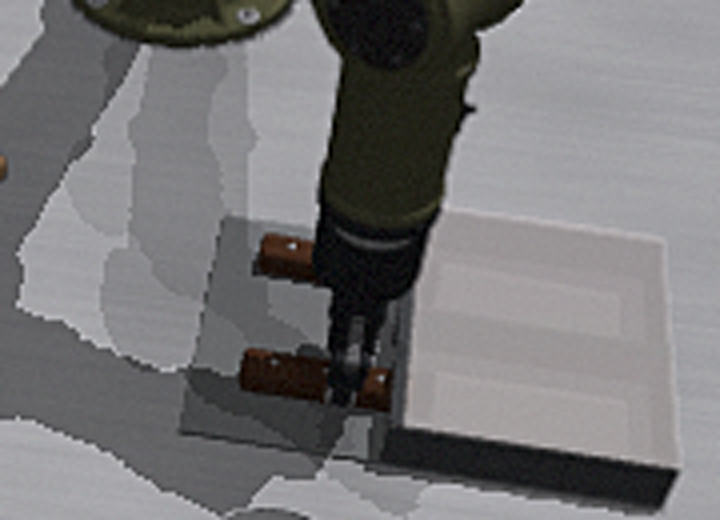

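View pics/w14.png

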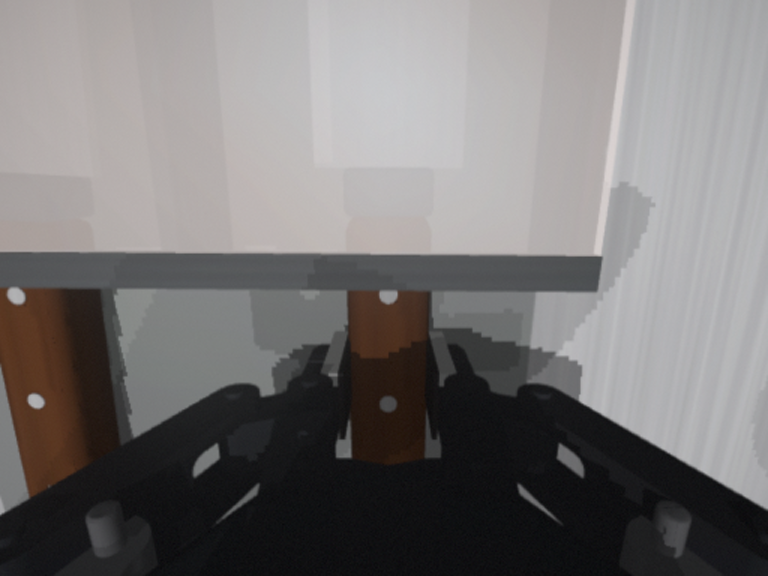

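apply_moves --delta_pos '[[0.1, 0, 0], [0.1, 0, 0], [0, 0, 0]]' --angular '[[0, 0, 0], [0, 0, 0], [0, 0, 0]]' --jaw '[2, 2, 2]'

```text
t: 21.38
tool_pos: [0.5328, 0.1947, 0.0113]
eef_rot: [-0.497, -0.503, -0.497, 0.503]
wrist_force: [0.3, -0.3, -0.5]
gripper_width: 0.0259
```

apply_moves --delta_pos '[[0.1, 0, 0], [0, 0, 0]]' --angular '[[0, 0, 0], [0, 0, 0]]' --jaw '[2, 2]'

```text
t: 21.62
tool_pos: [0.5329, 0.1947, 0.0112]
eef_rot: [0.497, 0.503, 0.496, -0.503]
wrist_force: [-1.9, -1.4, 7.6]
gripper_width: 0.0262
```

apply_moves --delta_pos '[[0, 0, 0], [0, 0, 0], [0, 0, 0], [0, 0, 0], [0, 0, 0], [0, 0, 0]]' --angular '[[0, 0, 0], [0, 0, 0], [0, 0, 0], [0, 0, 0], [0, 0, 0], [0, 0, 0]]' --jaw '[2.8, 3.2, 4, 5, 6, 6]'

```text
t: 22.38
tool_pos: [0.5328, 0.1947, 0.0103]
eef_rot: [-0.497, -0.503, -0.497, 0.503]
wrist_force: [-0.1, 0.2, -0.4]
gripper_width: 0.0597
```

apply_moves --delta_pos '[[-0.5, 0, 0], [-1.5, 0, 0], [-3, 0, 0], [-4, 0, 0], [-4, 0, 0], [-4, 0, 0], [-4, 0, 0], [0, 0, 0]]' --angular '[[0, 0, 0], [0, 0, 0], [0, 0, 0], [0, 0, 0], [0, 0, 0], [0, 0, 0], [0, 0, 0], [0, 0, 0]]' --jaw '[6, 6, 6, 6, 6, 6, 6, 6]'

```text
t: 23.38
tool_pos: [0.5338, 0.1961, 0.2245]
eef_rot: [0.498, 0.505, 0.496, -0.501]
wrist_force: [-0.7, 0.1, -0.2]
gripper_width: 0.0597
```

Run:
```python
from plan import *
s,r=st()
im=camera("scene");save(im,"s15",None,1.5)
c=calibration("wrist");im=camera("wrist");save(im,"w15",None,1.5)
import pickle;pickle.dump(c,open("c15.pkl","wb"))
```

```text
t 23.38 q [ 0.12  0.51 -0.8   1.66  0.4   1.13 -0.81] p [0.5338 0.1961 0.2245] F [-0.7  0.1 -0.2] w 0.0597
[[ 0.006  1.    -0.013]
 [ 0.002 -0.013 -1.   ]
 [-1.     0.006 -0.003]]
```

View pics/s15.png

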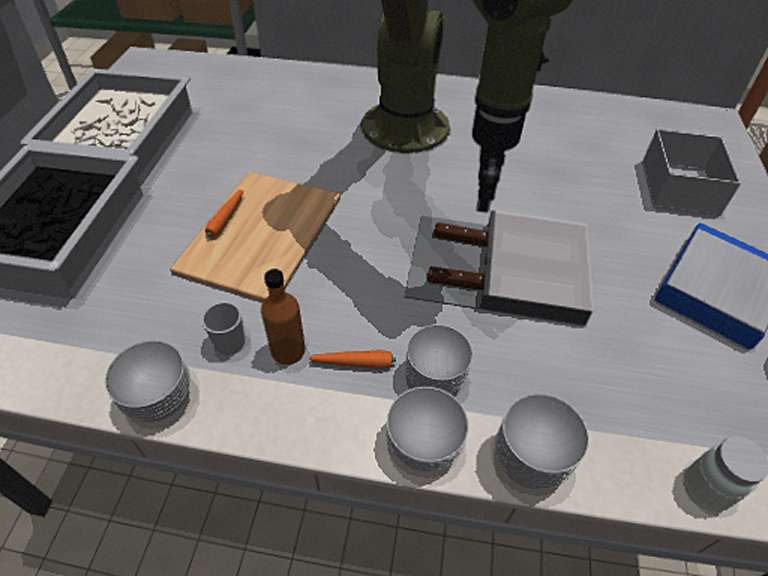

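View pics/w15.png

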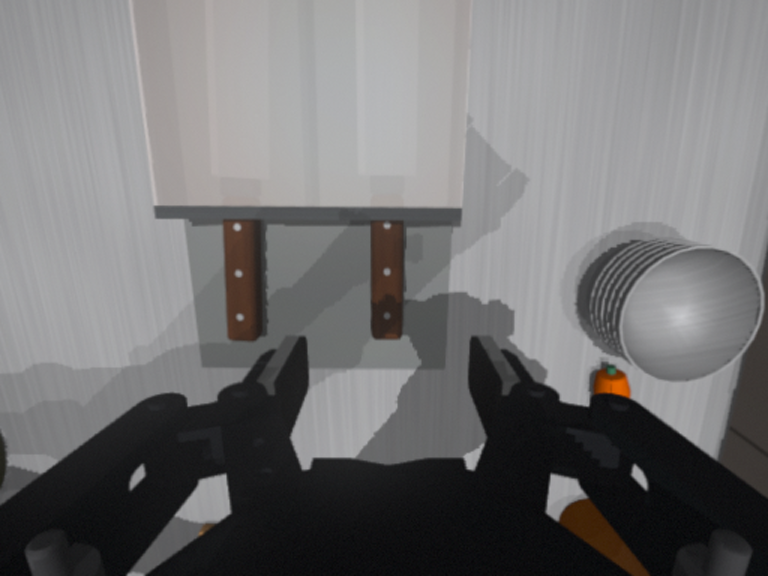

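Run:
```python
from h import *
import pickle
c=pickle.load(open("c15.pkl","rb"))
f=lambda u,z: np.round(plane(c,(np.array(u)+.5)/1.5-.5,z),4)
print("ends",f([(387,338),(244,340)],.028),"mouth plate",f([(247,372),(447,370)],.004))
a=cv2.imread("pics/scene0.png"); b=cv2.cvtColor(camera("scene"),cv2.COLOR_RGB2BGR)
for n,im in(("0",a),("1",b)):
    h=cv2.cvtColor(im,cv2.COLOR_BGR2HSV); m=((h[...,1]>110)&(h[...,2]<140)).astype(np.uint8); m[:,:265]=0;m[:,330:]=0;m[:140]=0;m[200:]=0
    k,l,s,ce=cv2.connectedComponentsWithStats(m)
    print(n,[(s[i].tolist(),np.round(ce[i],1).tolist()) for i in range(1,k) if s[i][4]>40])
    o=((h[...,0]<12)&(h[...,1]>190)&(h[...,2]>100)).astype(np.uint8)
    k,l,s,ce=cv2.connectedComponentsWithStats(o); print([(s[i].tolist(),np.round(ce[i],1).tolist()) for i in range(1,k) if s[i][4]>60])
```

```text
ends [[0.5317 0.1209 0.028 ]
 [0.4027 0.1206 0.028 ]] mouth plate [[0.3927 0.0767 0.004 ]
 [0.5904 0.0761 0.004 ]]
0 [([290, 149, 35, 15, 303], [307.1, 155.8])]
[([137, 127, 25, 28, 181], [148.9, 141.8]), ([207, 234, 54, 10, 281], [236.8, 238.1])]
1 [([290, 149, 35, 15, 301], [306.7, 155.9]), ([285, 178, 38, 15, 351], [303.5, 185.1])]
[([137, 127, 25, 28, 179], [148.8, 142.1]), ([207, 234, 54, 10, 287], [237.4, 238.1])]
```

```bash
python3 -c "
from cell import manip
print(manip.job_done())"
```

```text
the job is handed in; nothing more can be done
None
```

I turned the knife round and put it back in its own (far) bay, and handed the job in at about 23.5 s of the 64 s allowed. I pulled it out by the blade, laid it on the board and let go. Then I picked it up by the handle, slid it in blade first until it touched the floor plate, released it and raised the arm clear.

**Last checks**
- **Knife position:** the handle end is at y ≈ 0.121 m, which puts the end of the blade at y ≈ 0.266 m. The handle sticks out about as far as the other knife's.
- **Roof edge:** my readings of the mouth disagreed, from about y = 0.226 to 0.244 m depending on the view. Even at the highest reading the whole blade is about 22 mm under the roof.
- **Other things:** in the scene camera, the other knife and both carrots are within 1 pixel of where they started. I only looked at the bowls, cup and oil bottle in the picture, and they appear unmoved.
- **Forces:** the largest wrist force I read at the end of a move was about 8 N. I did not record the forces during the moves.

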